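# Sleeve up the touch-start mixer and hold a seed vial on it

### The arm

A 6-joint arm with a two-finger parallel gripper is mounted at the origin on a cart in front of the work surface, level with it; the furniture and walls round the work are solid. World frame = base frame: x ahead of the robot, y to its left, z up, the work surface at z = 0. Lengths are in m, angles in degrees, forces in N, time in s.
With the tool pointing down it reaches from about 0.275 to 0.85 m from the base axis. Payload 19 kg.
Tool frame: the origin (TCP) lies between the finger pads; the fingertips stand 17 mm ahead of it and the grasp point (between the pads) lies 2 mm behind it (arm.tip_extent is the distance from the TCP to the fingertips, in m); z points along the fingers, y is the direction in which the jaws open and shut (so a half turn about z gives the same grasp; the last joint's range is limited). The gripper opens to 85 mm and grips with 20 to 120 N. Pads are 22 mm wide; open, the fingers measure 114 mm over their backs; the gripper's body (76 mm by 85 mm) begins 54 mm behind the grasp point. The pads swing forward as they close: fully open they stand 13 mm farther back than shut.
Start: joints at [63.885, 8.623, 82.357, -0, 89.026, -7.678], TCP at [0.182, 0.545, 0.248] pointing down, gripper open.
Joint ranges: [-160.23, 160.23], [-39.13, 120.54], [6.94, 153.29], [-79.49, 259.48], [9.18, 160.14], [-161.06, 161.06]. Speed limits (degrees/s): [108.29, 108.29, 127.2, 172.46, 172.46, 172.46].

### API

Orientations are given as [roll, pitch, yaw] about the fixed x, y, z axes, in that order (R = Rz(yaw) Ry(pitch) Rx(roll)).
In Python, from cell import arm gives the robot as it stands. The module is installed in compiled form; this text tells all that it offers.
- The arm moves only by the shell command python3 -m jog 'ROWS' [FORCE]. ROWS is JSON, a list of rows, each an object of numbers: "claw": the opening, from -1 (shut) to 1 (fully open); "tx", "ty", "tz": the shift along the tool's x, y, z in units of 50 mm (1.0 is 50 mm); "turn": the turn about the tool's z in units of 6 degrees (1.0 is 6 degrees). In form: [{"claw": .., "tx": .., "ty": .., "tz": .., "turn": ..}, ...]. A call has 1 to 8 rows; each row shifts and turns the commanded pose from where the row before left it, along the tool's axes as they then stand; what a row does not reach is not made up. A row lasts 1/10 s, in which the tool goes at most 50 mm and 8.59 degrees, less where a joint would pass 70% of its speed; a pose out of reach is approached as far as the arm can. A call is refused whole if a number of a shift passes 1 or a number of a turn 1, either way. A call with a gripper value outside its range is refused whole. The fingers move at their own pace and stop on an object; FORCE is the grip in N (left out, the last holds). Time passes only in rows, so rows that do not move let the fingers close. It gives the time, the measured TCP pose, the force and the opening at its end, in the units of the state.
- arm.read_state(): the state, without advancing time (a new reading comes with each control period).
- arm.snapshot(name): name is "scene" or "top"; returns (picture, depth): 384x512x3 uint8, blue, green, red; 384x512 float32, m along the optical axis (not along the pixel's ray), 0 where there is no reading.
- arm.camera_params(name): a dict with "camera_matrix" (3x3 intrinsics, pixels), "k1" (the pictures are not rectified: a ray, as slopes to the right and down, at radius r is drawn at 1 + k1 r^2 times it, then the intrinsics apply), "pose" (4x4, takes a point from camera to world coordinates). Camera axes: x right, y down, z forward; pixel columns grow to the right and rows downward; lengths in m; the calibration is good to about 2 mm. A picture is of the moment at which its call begins. camera_params takes no time and is no camera call.
- arm.close_job(): hands the job in, once; it reports no verdict.
The state is a dict: "time_s": time; "qpos": joint angles; "qd": joint speeds; "effort": joint torques, N m; "tcp_pos": TCP position; "ee_rot": TCP orientation; "wrist_force": force on the tool from outside, world axes, zero at the start; "torque": the same for the moment, N m; "finger_gap": opening from 0.0 (shut) to 1.0 (fully open).
Only numpy, scipy, OpenCV 4.12 (cv2) and the standard library are available. Lean on these libraries where they do the work, as an engineer would, in place of code of your own. Each camera call takes 0.05 s, during which the arm holds its last target.

### The job

Shake the blue-capped seed vial (of the three that stand near the touch-start vortex mixer) on that mixer. First seat the wide blue reducing sleeve fully home in the mixer's head and let go of it, then seat the narrow yellow sleeve fully home inside the blue one and let go, then stand the blue-capped vial upright on the floor of the yellow sleeve and push the sprung head down with it to about half of its 10 mm travel. The mixer runs only while it is held there, so finish still gripping the vial with the head held down by the vial alone (neither on its stop nor risen, hand clear of the sleeves and the head); leave the other two vials where they stand.

Things in the scene. Friction and masses are not known exactly. Their poses are not given: they have to be found in the camera images.
- head_floor (a point): Centre of the inner floor of the mixer's head, an upright black rubber cup (bore 58 mm, 18 mm deep, flared mouth, 72 mm over the rim) on top of a fixed white bench unit 155 x 122 x 66 mm with a black sloping panel at its -x side. At rest this floor is 98 mm and the rim 116 mm above the table; the head is sprung, sinks straight down, and this point with it. z is up
- mixer_head (a joint): How far the sprung head is pressed down, m: 0 at rest (up), 0.010 on its stop. With both sleeves in it takes about 2 N to start it and 0.9 N more for each mm (about 6 N at 5 mm), and it springs back up when let go. An orange ring round the steel spindle under the head, 5 mm wide, has just sunk out of sight at 5 mm
- wide_sleeve_mid (a point): Centre, half-way up, of the wide reducing sleeve: a blue plastic cup standing on the table, closed end down, outside diameter 51 mm, 34 mm high, foot chamfered 3 mm, bore 44 mm, floor 4 mm thick, 45 g. Seated in the head it stands 16 mm proud of the head's rim. z is its axis, up
- narrow_sleeve_mid (a point): Centre, half-way up, of the narrow reducing sleeve: a yellow plastic cup standing on the table, closed end down, outside diameter 39 mm, 46 mm high, foot chamfered 3 mm, bore 28 mm and 30 mm deep, floor 16 mm thick, 45 g. Seated in the blue sleeve it stands 16 mm proud of the blue rim. z is its axis, up
- blue_vial_mid (a point): Centre, half-way up (30 mm above its foot), of the blue-capped glass vial: upright, 23.5 mm diameter, 60 mm high with its cap, 22 g. Seated in the yellow sleeve it stands 30 mm proud of it. z is its axis, up
- white_vial_mid (a point): Centre, half-way up, of the white-capped vial, same size; leave it standing where it is
- black_vial_mid (a point): Centre, half-way up, of the black-capped vial, same size; leave it standing where it is
Things that resemble listed ones, but are neither listed nor needed, are in the scene too. There is more than one size of the part that bears head_floor; the job needs the larger.

How it is judged (in metres and radians):
On the way, in this order (a step that is already met when the one before it is completed fails the run):
1. the blue sleeve stands fully home in the mixer's head, let go (distance between wide_sleeve_mid and head_floor below 0.0205 m and z of wide_sleeve_mid in the frame of head_floor above 0.0145 m and angle between wide_sleeve_mid's own z axis and vertical below 0.1 rad and contact force between the fingers and wide_sleeve below 0.3 N), for 0.2 s.
2. the yellow sleeve stands fully home inside the blue one, let go (horizontal distance between narrow_sleeve_mid and head_floor below 0.007 m and z of narrow_sleeve_mid in the frame of wide_sleeve_mid below 0.0125 m and angle between narrow_sleeve_mid's own z axis and vertical below 0.1 rad and contact force between the fingers and narrow_sleeve below 0.3 N), for 0.2 s.
3. the blue-capped vial stands on the floor of the yellow sleeve (horizontal distance between blue_vial_mid and narrow_sleeve_mid below 0.005 m and z of blue_vial_mid in the frame of narrow_sleeve_mid below 0.0255 m), for 0.1 s.
At the end, for the whole second after the job is handed in: The fingers hold the blue-capped vial upright (0.12 rad) on the yellow sleeve's floor and press the head 3 to 8 mm down through it, over 3 N; both sleeves are upright and home within 2.5 mm, yellow in blue, blue in the head, untouched by the robot (all of step 3 and value of joint mixer_head between 0.003 and 0.008 m and distance between wide_sleeve_mid and head_floor below 0.0205 m and z of wide_sleeve_mid in the frame of head_floor above 0.0145 m and angle between each of wide_sleeve_mid, narrow_sleeve_mid's own z axis and vertical below 0.1 rad and z of narrow_sleeve_mid in the frame of wide_sleeve_mid between 0.0075 and 0.0125 m and horizontal distance between narrow_sleeve_mid and head_floor below 0.007 m and angle between blue_vial_mid's own z axis and vertical below 0.12 rad and contact force between blue_vial and narrow_sleeve above 3 N and contact force between the fingers and blue_vial above 2 N and contact force between the arm and narrow_sleeve below 0.3 N and contact force between the arm and wide_sleeve below 0.3 N and contact force between the arm and mixer_head below 0.3 N); the arm keeps its last pose, push and grip.
It fails at once if the white-capped or the black-capped vial is pushed away or upset (distance of any of white_vial_mid, black_vial_mid from where it was at the start of the episode above 0.03 m).
It also fails if it takes over 67 s, if anything falls off the work surface, if the arm or the gripper's body presses on something with over 40 N, if the wrist force passes 120 N, or if a joint passes its speed limit or range.

## Working session

There is one attempt and no reset: what is moved stays moved. The work goes in short steps, Python scripts to look and compute and a shell command to move; the robot and the scene stay as the last step left them, time stands still between calls to the robot, and variables do not carry over. Pictures are saved under pics/ and viewed, and the job is handed in when it is done.

```bash
mkdir -p pics; ls; cat > h.py <<'E'
import numpy as np, cv2
from cell import arm
def snap(name,tag):
    im,d=arm.snapshot(name); np.savez(f'pics/{tag}.npz',im=im,d=d); cv2.imwrite(f'pics/{tag}.png',im); return im,d
def load(tag):
    z=np.load(f'pics/{tag}.npz'); return z['im'],z['d']
def cloud(name,d):
    p=arm.camera_params(name);K=np.array(p['camera_matrix']);T=np.array(p['pose'])
    h,w=d.shape;u,v=np.meshgrid(np.arange(w),np.arange(h))
    pts=np.stack([u,v],-1).reshape(-1,1,2).astype(np.float64)
    s=cv2.undistortPoints(pts,K,np.array([p['k1'],0,0,0,0.])).reshape(h,w,2)
    P=np.dstack([s[...,0]*d,s[...,1]*d,d])
    return P@T[:3,:3].T+T[:3,3]
E
python3 - <<'E'
from h import *
print(arm.read_state(), arm.tip_extent)
for n in('scene','top'):
    snap(n,n+'0'); print(arm.camera_params(n))
E
```

```text
pics
{'time_s': 0.0, 'qpos': array([ 6.38848957e+01,  8.64676871e+00,  8.23921310e+01, -1.26460560e-03,
        8.90254288e+01, -7.67624544e+00]), 'qd': array([ 0.03583395,  0.04341237,  0.00281461, -0.10767187,  0.07720318,
       -0.03657564]), 'effort': array([ 3.52362200e-03, -7.13056898e+01, -5.70857513e+01, -2.45523815e-04,
        9.54202755e-03, -8.32660908e-05]), 'tcp_pos': array([0.18178075, 0.5452736 , 0.24772462]), 'ee_rot': array([-1.79936079e+02, -7.33962166e-03,  1.61561159e+02]), 'wrist_force': array([-0.86307303,  0.04867498, -0.21448427]), 'torque': array([ 0.00026313,  0.04539039, -0.02251102]), 'finger_gap': 0.9985777349542486} 0.017
{'camera_matrix': array([[369.9930744 ,   0.        , 266.84534532],
       [  0.        , 369.9930744 , 191.12607258],
       [  0.        ,   0.        ,   1.        ]]), 'k1': -0.04343757170600265, 'pose': array([[ 0.60985939, -0.39621957,  0.68635382, -0.06109517],
       [-0.79224545, -0.28244098,  0.54090132, -0.47226536],
       [-0.02046124, -0.87363444, -0.48615244,  0.51283692],
       [ 0.        ,  0.        ,  0.        ,  1.        ]])}
{'camera_matrix': array([[425.20002868,   0.        , 252.81766296],
       [  0.        , 425.20002868, 191.58292637],
       [  0.        ,   0.        ,   1.        ]]), 'k1': -0.010378725950149707, 'pose': array([[-2.53354941e-02, -9.98775901e-01,  4.24830889e-02,
         4.86952383e-01],
       [-9.99678656e-01,  2.53481072e-02, -2.41838257e-04,
        -1.84734488e-02],
       [-8.35323669e-04, -4.24755643e-02, -9.99097157e-01,
         1.09159025e+00],
       [ 0.00000000e+00,  0.00000000e+00,  0.00000000e+00,
         1.00000000e+00]])}
```

View pics/scene0.png

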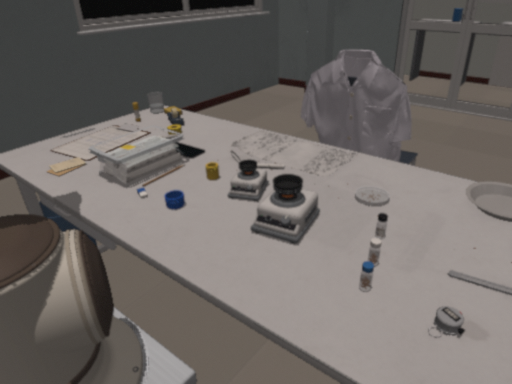

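View pics/top0.png

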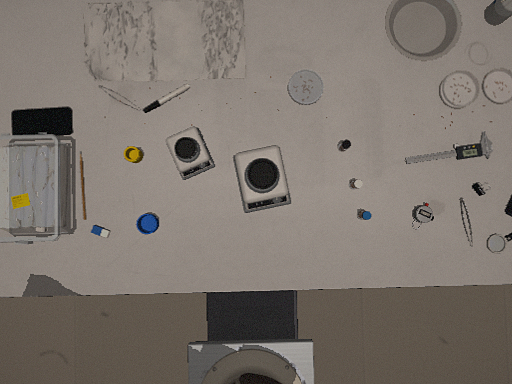

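Candidates in the top picture:
- **Head:** large mixer (262,176), chosen, or small mixer (187,150).
- **Blue sleeve:** (148,223), or the blue/white eraser (101,231).
- **Yellow sleeve:** (134,155), or the yellow note (20,200).
- **Vials:** blue (365,215), white (357,183), black (344,145).

Next I'll check the choices in a crop and measure them.

```bash
python3 - <<'E'
from h import *
im,d=load('top0'); im2,d2=load('scene0')
a=cv2.resize(im[120:250,90:290],(800,520),interpolation=cv2.INTER_CUBIC); cv2.imwrite('pics/c1.png',a)
a=cv2.resize(im2[140:300,140:400],(800,492),interpolation=cv2.INTER_CUBIC); cv2.imwrite('pics/c2.png',a)
C=cloud('top',d); C2=cloud('scene',d2)
np.savez('pics/clouds.npz',C=C,C2=C2)
def comp(C,im,name,u0,u1,v0,v1,zmin,zmax):
    P=C[v0:v1,u0:u1].reshape(-1,3); m=(P[:,2]>zmin)&(P[:,2]<zmax); P=P[m]
    # footprint circle
    (c,r)=cv2.minEnclosingCircle((P[:,:2]*1000).astype(np.float32))
    print(name,len(P),'mean',P.mean(0).round(4),'circ',np.round(c,1),round(r,1),'zmax',np.percentile(P[:,2],[5,50,95,100]).round(4))
comp(C,im,'blue',130,167,205,242,0.02,0.06)
comp(C,im,'yel',120,150,140,170,0.03,0.07)
comp(C,im,'head',235,290,150,205,0.105,0.13)
comp(C,im,'headfloor',235,290,150,205,0.09,0.102)
comp(C,im,'smallhead',165,215,125,180,0.08,0.13)
comp(C,im,'bvial',352,380,205,228,0.045,0.08)
comp(C,im,'wvial',345,368,172,195,0.045,0.08)
comp(C,im,'kvial',333,357,135,157,0.045,0.08)
t=C[230:280,100:400].reshape(-1,3); print('table z',np.median(t[:,2]))
t=C2[250:300,100:200].reshape(-1,3); print('table z scene',np.median(t[:,2]), C2[270,230],C2[110,230])
E
```

```text
blue 130 mean [0.4588 0.2494 0.0312] circ [459.  249.7] 26.2 zmax [0.0216 0.0323 0.0369 0.0388]
yel 140 mean [0.6338 0.2808 0.0429] circ [635.  280.9] 20.8 zmax [0.0332 0.0446 0.0484 0.0505]
head 254 mean [ 0.5706 -0.0403  0.1148] circ [570.  -40.1] 35.4 zmax [0.1095 0.1153 0.1187 0.1211]
headfloor 462 mean [ 0.5705 -0.0401  0.098 ] circ [567.  -39.2] 31.8 zmax [0.0951 0.0981 0.1008 0.1019]
smallhead 132 mean [0.6401 0.1424 0.0849] circ [639.  141.3] 26.2 zmax [0.081  0.0852 0.0877 0.0891]
bvial 73 mean [ 0.4671 -0.2912  0.059 ] circ [ 467.  -292.3] 10.7 zmax [0.0473 0.0595 0.0639 0.0647]
wvial 71 mean [ 0.5444 -0.2736  0.0591] circ [ 544.7 -275.2] 11.0 zmax [0.0506 0.06   0.063  0.0636]
kvial 69 mean [ 0.642  -0.2481  0.0585] circ [ 642.7 -248.9] 10.5 zmax [0.0478 0.0595 0.063  0.065 ]
table z 5.187558494434974e-06
table z scene -0.6960042621249265 [ 0.35074922 -0.04608389  0.00199665] [-0.06109517 -0.47226536  0.51283692]
```

View pics/c1.png

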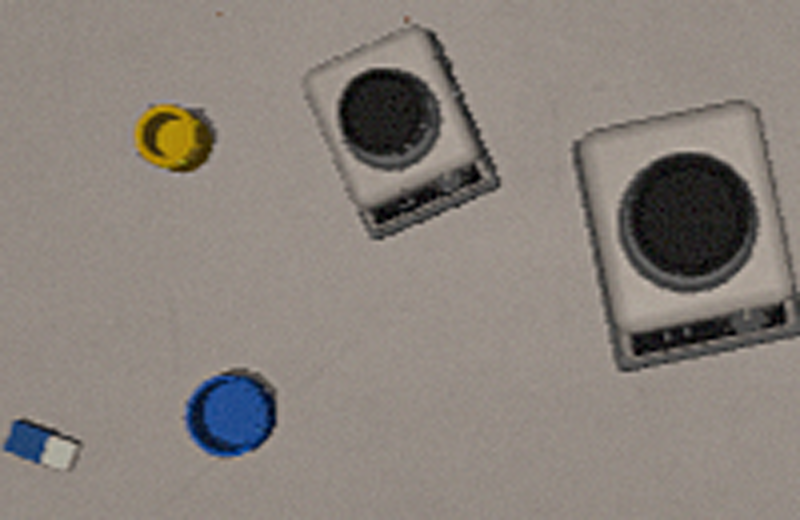

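View pics/c2.png

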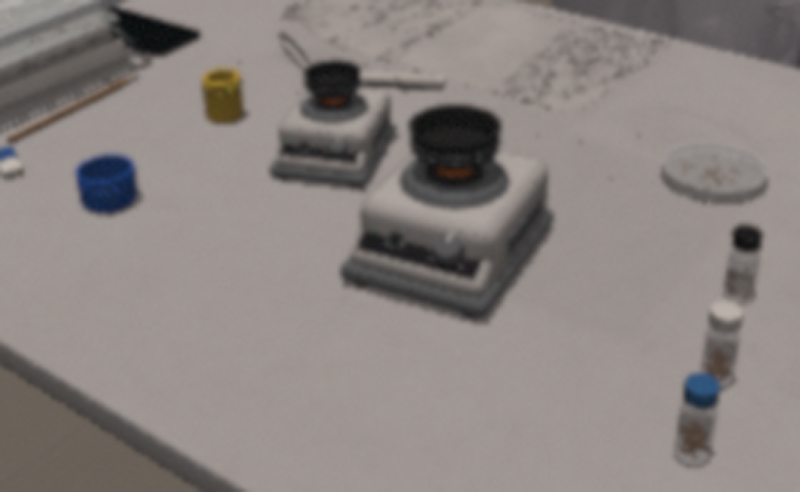

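The crops show an upright blue cup, an upright yellow cup and the larger mixer at right. The orange ring is visible under its head. As a cross-check I'll measure the same things from the second camera.

```bash
python3 - <<'E'
from h import *
z=np.load('pics/clouds.npz');C,C2=z['C'],z['C2']
from scipy.optimize import least_squares
obj={'blue':(.459,.2495,.028,.04,.0255),'yel':(.635,.281,.038,.055,.0195),'head':(.570,-.040,.108,.125,.036),'bv':(.467,-.2915,.045,.07,.01175),'wv':(.5445,-.274,.045,.07,.01175)}
for k,(x,y,z0,z1,r) in obj.items():
  for n,c in(('top',C),('scene',C2)):
    P=c.reshape(-1,3);m=(P[:,2]>z0)&(P[:,2]<z1)&(np.hypot(P[:,0]-x,P[:,1]-y)<r+.01);Q=P[m]
    cc,rr=cv2.minEnclosingCircle((Q[:,:2]*1000).astype(np.float32))
    print(k,n,len(Q),Q.mean(0).round(4),np.round(cc,1),round(rr,1),np.percentile(Q[:,2],[50,97]).round(4))
E
python3 -m jog '[{"claw":0.4,"turn":-1},{"turn":-1},{"turn":-1},{"turn":-0.07}]' 40
```

```text
blue top 105 [0.4593 0.2501 0.033 ] [458.8 249.6] 26.2 [0.033  0.0378]
blue scene 100 [0.4555 0.2474 0.0319] [457.9 248.7] 27.5 [0.032  0.0351]
yel top 115 [0.6338 0.2807 0.0447] [635.  280.9] 20.8 [0.0451 0.049 ]
yel scene 74 [0.6283 0.2821 0.0431] [629.6 283.5] 19.7 [0.0433 0.0467]
head top 246 [ 0.5701 -0.0401  0.1151] [570.  -40.1] 35.4 [0.1154 0.1192]
head scene 245 [ 0.5663 -0.0384  0.1133] [566.3 -38.3] 36.0 [0.1138 0.1168]
bv top 73 [ 0.4671 -0.2912  0.059 ] [ 467.  -292.3] 10.7 [0.0595 0.0642]
bv scene 146 [ 0.4615 -0.2921  0.0566] [ 464.2 -292.1] 11.5 [0.0596 0.0622]
wv top 71 [ 0.5444 -0.2736  0.0591] [ 544.7 -275.2] 11.0 [0.06   0.0631]
wv scene 125 [ 0.5392 -0.2744  0.0564] [ 541.5 -272.9] 12.3 [0.0582 0.0625]validation failed for argument at $[0]...
```

```bash
python3 -m jog '[{"claw":0.4,"tx":0,"ty":0,"tz":0,"turn":-1},{"claw":0.4,"tx":0,"ty":0,"tz":0,"turn":-1},{"claw":0.4,"tx":0,"ty":0,"tz":0,"turn":-1},{"claw":0.4,"tx":0,"ty":0,"tz":0,"turn":-0.07}]' 40
```

```text
time_s: 0.5
tcp_pos: [0.1818, 0.5454, 0.248]
ee_rot: [-180.0, -0.0, -179.9]
wrist_force: [-0.1, -0.2, -0.6]
finger_gap: 0.698
```

```bash
python3 -m jog '[{"claw":0.6,"tx":-0.5,"ty":-0.5,"tz":0.1,"turn":0},{"claw":0.6,"tx":-0.5,"ty":-0.5,"tz":0.1,"turn":0},{"claw":0.6,"tx":-0.5,"ty":-0.5,"tz":0.1,"turn":0},{"claw":0.6,"tx":-0.5,"ty":-0.5,"tz":0.1,"turn":0},{"claw":0.6,"tx":-0.5,"ty":-0.5,"tz":0.1,"turn":0},{"claw":0.6,"tx":-0.5,"ty":-0.5,"tz":0.1,"turn":0},{"claw":0.6,"tx":-0.5,"ty":-0.5,"tz":0.1,"turn":0},{"claw":0.6,"tx":-0.5,"ty":-0.5,"tz":0.1,"turn":0}]' 40
python3 -m jog '[{"claw":0.6,"tx":-0.4,"ty":-0.5,"tz":0.4,"turn":0},{"claw":0.6,"tx":-0.4,"ty":-0.5,"tz":0.4,"turn":0},{"claw":0.6,"tx":-0.4,"ty":-0.5,"tz":0.4,"turn":0},{"claw":0.6,"tx":-0.32,"ty":-0.42,"tz":0.3,"turn":0},{"claw":0.6,"tx":0,"ty":0,"tz":0,"turn":0},{"claw":0.6,"tx":0,"ty":0,"tz":0,"turn":0}]' 40
python3 - <<'E'
from h import *
im,d=snap('scene','scene1'); cv2.imwrite('pics/s1.png',cv2.resize(im[100:260,110:310],(800,640)[:2])[:600])
snap('top','top1')
E
```

```text
time_s: 1.3
tcp_pos: [0.3826, 0.3442, 0.208]
ee_rot: [-180.0, -0.0, 179.8]
wrist_force: [0.2, 0.5, 0.5]
finger_gap: 0.801
time_s: 1.9
tcp_pos: [0.4578, 0.2491, 0.1331]
ee_rot: [-180.0, -0.0, 179.8]
wrist_force: [0.0, 0.1, 0.1]
finger_gap: 0.8
```

View pics/s1.png

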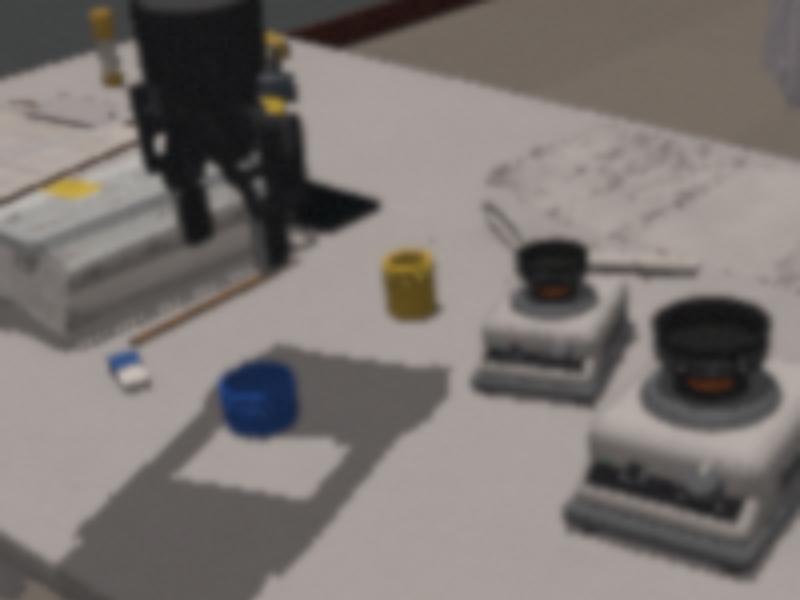

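View pics/top1.png

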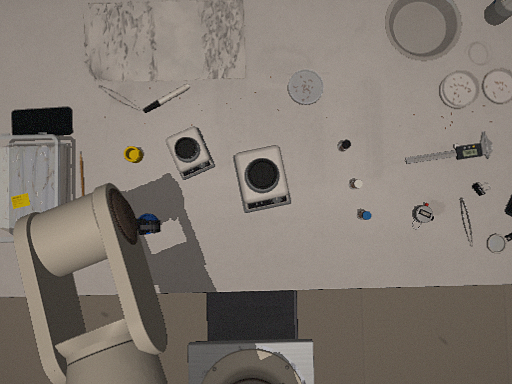

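The scene crop (4x, offset 110,100) shows the fingertips at (195,240) and (272,265), above and behind the blue cup at (258,400). I'll measure the real tip height and the jaw centre.

```bash
cat >> h.py <<'E'
def tips(tag='scene1',zlo=.06,box=.08):
    im,d=load(tag); s=arm.read_state(); t=s['tcp_pos']
    P=cloud('scene',d).reshape(-1,3); m=(P[:,2]>zlo)&(P[:,2]<t[2]+.0)&(np.abs(P[:,0]-t[0])<box)&(np.abs(P[:,1]-t[1])<box); Q=P[m]
    for n,k in(('+y',Q[:,1]>t[1]),('-y',Q[:,1]<=t[1])):
        q=Q[k]
        if len(q): print(n,len(q),'zmin',q[:,2].min().round(4),'x',q[:,0].min().round(4),q[:,0].max().round(4),'y',q[:,1].min().round(4),q[:,1].max().round(4))
    print('tcp',t.round(4))
E
python3 - <<'E'
from h import *
tips()
E
```

```text
+y 31 zmin 0.1236 x 0.4441 0.466 y 0.2808 0.2887
-y 25 zmin 0.124 x 0.4442 0.465 y 0.2018 0.2173
tcp [0.4576 0.25   0.1338]
```

```bash
python3 -m jog '[{"claw":0.6,"tx":-0.02,"ty":0.01,"tz":0.4,"turn":0},{"claw":0.6,"tx":0,"ty":0,"tz":0.4,"turn":0},{"claw":0.6,"tx":0,"ty":0,"tz":0.4,"turn":0},{"claw":0.6,"tx":0,"ty":0,"tz":0.4,"turn":0},{"claw":0.6,"tx":0,"ty":0,"tz":0.2,"turn":0},{"claw":0.6,"tx":0,"ty":0,"tz":0.18,"turn":0},{"claw":0.6,"tx":0,"ty":0,"tz":0,"turn":0}]' 40
python3 -m jog '[{"claw":0.0,"tx":0,"ty":0,"tz":0,"turn":0},{"claw":0,"tx":0,"ty":0,"tz":0,"turn":0},{"claw":0,"tx":0,"ty":0,"tz":0,"turn":0},{"claw":0,"tx":0,"ty":0,"tz":0,"turn":0},{"claw":0,"tx":0,"ty":0,"tz":0,"turn":0},{"claw":0,"tx":0,"ty":0,"tz":0,"turn":0}]' 40
```

```text
time_s: 2.7
tcp_pos: [0.4584, 0.2501, 0.0339]
ee_rot: [-180.0, -0.0, 180.0]
wrist_force: [0.5, 0.9, 0.0]
finger_gap: 0.798
time_s: 3.3
tcp_pos: [0.4592, 0.2501, 0.0355]
ee_rot: [180.0, 0.1, 180.0]
wrist_force: [-2.0, 0.6, 5.1]
finger_gap: 0.577
```

```bash
python3 -m jog '[{"claw":0.0,"tx":0,"ty":0,"tz":-0.2,"turn":0},{"claw":0,"tx":0,"ty":0,"tz":-0.4,"turn":0},{"claw":0,"tx":0,"ty":0,"tz":-0.5,"turn":0},{"claw":0,"tx":0,"ty":0,"tz":-0.5,"turn":0},{"claw":0,"tx":0,"ty":0,"tz":-0.5,"turn":0},{"claw":0,"tx":0,"ty":0,"tz":-0.5,"turn":0},{"claw":0,"tx":0,"ty":0,"tz":-0.2,"turn":0},{"claw":0,"tx":0,"ty":0,"tz":0,"turn":0}]' 40
python3 - <<'E'
from h import *
im,d=snap('scene','scene2'); cv2.imwrite('pics/s2.png',cv2.resize(im[100:250,110:310],(800,600)))
tips('scene2')
E
```

```text
time_s: 4.1
tcp_pos: [0.4593, 0.25, 0.1759]
ee_rot: [180.0, 0.2, 180.0]
wrist_force: [-0.3, -0.7, -1.0]
finger_gap: 0.573
+y 93 zmin 0.1431 x 0.4314 0.4751 y 0.2504 0.2823
-y 221 zmin 0.1413 x 0.4298 0.4764 y 0.2119 0.2498
tcp [0.4588 0.2499 0.1744]
```

View pics/s2.png

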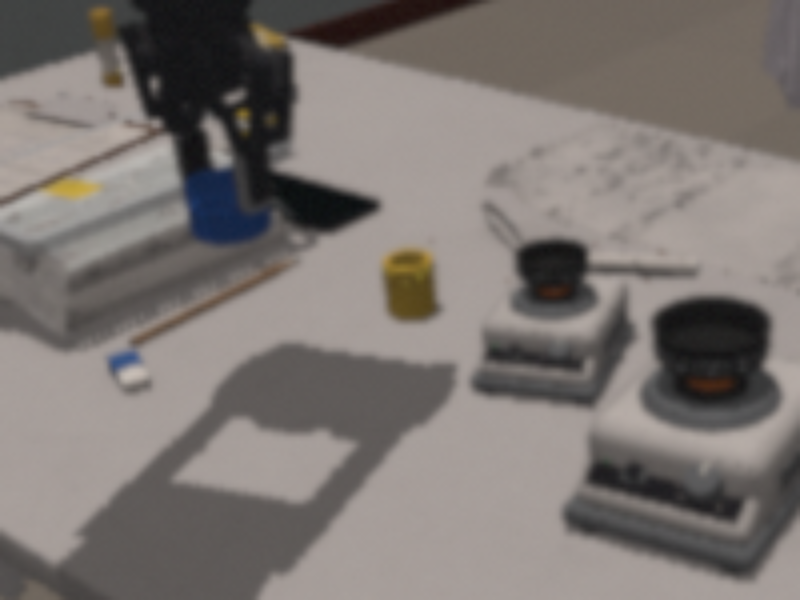

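Blue cup is held upright. Now over the head.

```bash
python3 -m jog '[{"claw":0,"tx":-0.2,"ty":-0.6,"tz":0,"turn":0},{"claw":0,"tx":-0.25,"ty":-0.6,"tz":0,"turn":0},{"claw":0,"tx":-0.25,"ty":-0.6,"tz":0,"turn":0},{"claw":0,"tx":-0.25,"ty":-0.6,"tz":0,"turn":0},{"claw":0,"tx":-0.25,"ty":-0.6,"tz":0,"turn":0},{"claw":0,"tx":-0.25,"ty":-0.6,"tz":0,"turn":0},{"claw":0,"tx":-0.25,"ty":-0.6,"tz":0,"turn":0},{"claw":0,"tx":-0.25,"ty":-0.6,"tz":0,"turn":0}]' 40
python3 -m jog '[{"claw":0,"tx":-0.25,"ty":-0.6,"tz":0,"turn":0},{"claw":0,"tx":-0.02,"ty":-0.4,"tz":0,"turn":0},{"claw":0,"tx":0,"ty":0,"tz":0,"turn":0},{"claw":0,"tx":0,"ty":0,"tz":0,"turn":0}]' 40
python3 - <<'E'
from h import *
im,d=snap('scene','scene3'); cv2.imwrite('pics/s3.png',cv2.resize(im[100:250,190:390],(800,600)))
tips('scene3',.125)
P=cloud('scene',d); hsv=cv2.cvtColor(im,cv2.COLOR_BGR2HSV); m=(hsv[...,0]>100)&(hsv[...,0]<130)&(hsv[...,1]>120)
m[:,:190]=0;m[250:]=0
Q=P[m]; Q=Q[(Q[:,2]>.11)]; print(len(Q),Q.min(0),Q.max(0),np.percentile(Q,[3,97],axis=0))
c=least=None
from scipy.optimize import least_squares
o=least_squares(lambda p:np.hypot(Q[:,0]-p[0],Q[:,1]-p[1])-.0255,[.55,-.04],loss='soft_l1',f_scale=.002);print(o.x)
H=P.reshape(-1,3);H=H[(H[:,2]>.1)&(H[:,2]<.114)&(np.hypot(H[:,0]-.567,H[:,1]+.04)<.05)];print(len(H))
E
```

```text
time_s: 4.95
tcp_pos: [0.556, 0.0085, 0.1727]
ee_rot: [180.0, -0.1, 180.0]
wrist_force: [-0.1, 0.1, -0.0]
finger_gap: 0.573
time_s: 5.35
tcp_pos: [0.5692, -0.0402, 0.173]
ee_rot: [180.0, -0.1, 179.9]
wrist_force: [-0.1, -0.3, -0.3]
finger_gap: 0.575
+y 212 zmin 0.139 x 0.5401 0.5913 y -0.0397 -0.0014
-y 238 zmin 0.1375 x 0.5403 0.5757 y -0.0765 -0.0401
tcp [ 0.5693 -0.0397  0.1733]
411 [-0.06109517 -0.47226536  0.11230156] [ 0.59848527 -0.01225406  0.51283692] [[-0.06109517 -0.47226536  0.14098341]
 [ 0.58902398 -0.01648166  0.51283692]]
[ 0.56642275 -0.0408214 ]
275
```

View pics/s3.png

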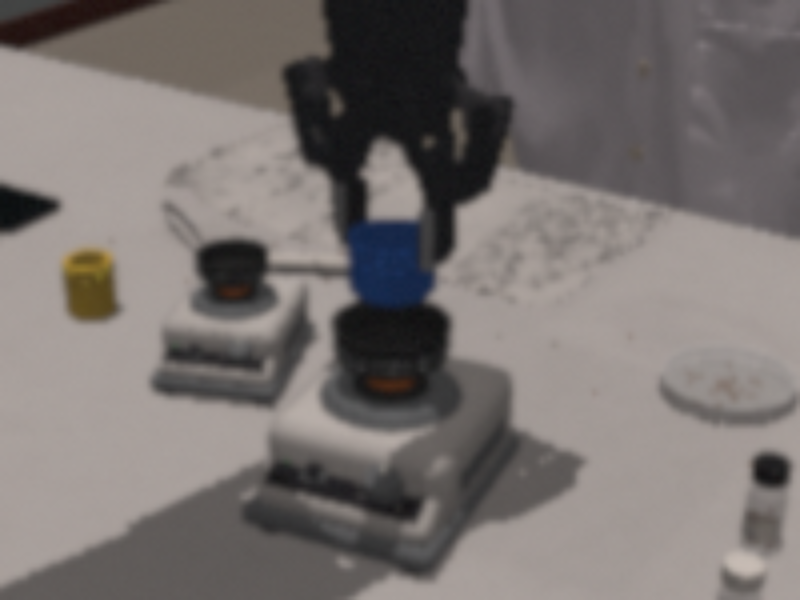

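```bash
python3 -m jog '[{"claw":0,"tx":0,"ty":0.02,"tz":0.2,"turn":0},{"claw":0,"tx":0,"ty":0,"tz":0.2,"turn":0},{"claw":0,"tx":0,"ty":0,"tz":0.15,"turn":0},{"claw":0,"tx":0,"ty":0,"tz":0.1,"turn":0},{"claw":0,"tx":0,"ty":0,"tz":0,"turn":0}]' 40
python3 -m jog '[{"claw":0,"tx":0,"ty":0,"tz":0.08,"turn":0},{"claw":0,"tx":0,"ty":0,"tz":0.05,"turn":0},{"claw":0,"tx":0,"ty":0,"tz":0,"turn":0}]' 40
```

```text
time_s: 5.9
tcp_pos: [0.5693, -0.0389, 0.1408]
ee_rot: [180.0, -0.1, 180.0]
wrist_force: [-0.5, -0.0, -0.6]
finger_gap: 0.574
time_s: 6.2
tcp_pos: [0.5696, -0.0392, 0.1351]
ee_rot: [-180.0, -0.0, 180.0]
wrist_force: [1.2, 1.4, -0.2]
finger_gap: 0.578
```

```bash
python3 -m jog '[{"claw":0,"tx":0,"ty":0,"tz":0.03,"turn":0},{"claw":0,"tx":0,"ty":0,"tz":0,"turn":0}]' 40
python3 - <<'E'
from h import *
im,d=snap('scene','scene4'); cv2.imwrite('pics/s4.png',cv2.resize(im[140:240,230:350],(720,600)))
E
```

```text
time_s: 6.4
tcp_pos: [0.5697, -0.0392, 0.1338]
ee_rot: [-180.0, -0.0, 180.0]
wrist_force: [0.0, 0.7, -0.5]
finger_gap: 0.575
```

View pics/s4.png

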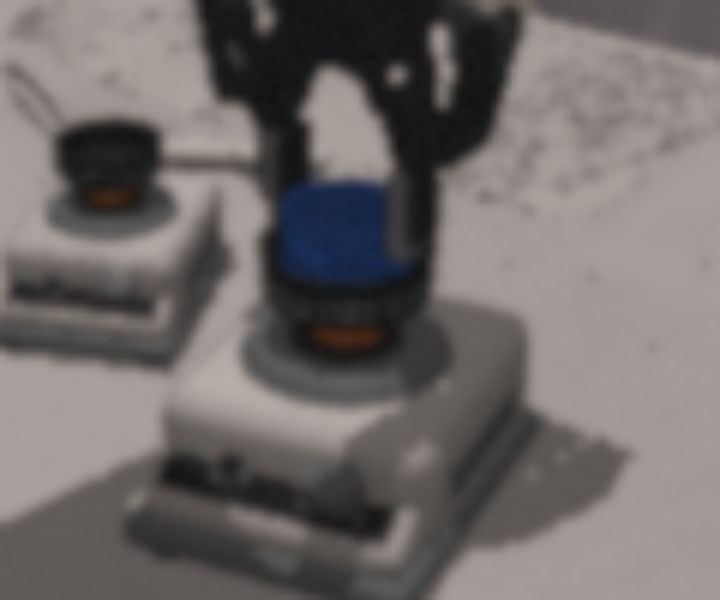

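The cup is in the head at (345,230), with the orange ring still visible. Release and lift.

```bash
python3 -m jog '[{"claw":0.3,"tx":0,"ty":0,"tz":0,"turn":0},{"claw":0.5,"tx":0,"ty":0,"tz":0,"turn":0},{"claw":0.5,"tx":0,"ty":0,"tz":0,"turn":0},{"claw":0.5,"tx":0,"ty":0,"tz":-0.2,"turn":0},{"claw":0.5,"tx":0,"ty":0,"tz":-0.5,"turn":0},{"claw":0.5,"tx":0,"ty":0,"tz":-0.5,"turn":0},{"claw":0.5,"tx":0,"ty":0,"tz":-0.2,"turn":0},{"claw":0.5,"tx":0,"ty":0,"tz":0,"turn":0}]' 40
python3 -m jog '[{"claw":0.3,"tx":-0.1,"ty":0.6,"tz":0,"turn":0},{"claw":0.3,"tx":-0.1,"ty":0.6,"tz":0,"turn":0},{"claw":0.3,"tx":-0.1,"ty":0.6,"tz":0,"turn":0},{"claw":0.3,"tx":-0.1,"ty":0.6,"tz":0,"turn":0},{"claw":0.3,"tx":-0.1,"ty":0.6,"tz":0,"turn":0},{"claw":0.3,"tx":-0.1,"ty":0.6,"tz":0,"turn":0},{"claw":0.3,"tx":-0.1,"ty":0.6,"tz":0,"turn":0},{"claw":0.3,"tx":-0.1,"ty":0.6,"tz":0,"turn":0}]' 40
python3 - <<'E'
from h import *
im,d=snap('scene','scene5'); cv2.imwrite('pics/s5.png',cv2.resize(im[140:240,230:350],(720,600)))
im2,d2=snap('top','top5'); cv2.imwrite('pics/t5.png',cv2.resize(im2[110:260,160:360],(800,600)))
C=cloud('top',d2);C2=cloud('scene',d)
for n,c in(('top',C),('scene',C2)):
    P=c.reshape(-1,3);
    for a,z0,z1,r in(('blue',.124,.15,.035),('rim',.109,.121,.045),('floor',.09,.108,.02)):
        m=(P[:,2]>z0)&(P[:,2]<z1)&(np.hypot(P[:,0]-.569,P[:,1]+.04)<r);Q=P[m]
        if len(Q)<3: continue
        cc,rr=cv2.minEnclosingCircle((Q[:,:2]*1000).astype(np.float32))
        print(a,n,len(Q),Q.mean(0).round(4),np.round(cc,1),round(rr,1),np.percentile(Q[:,2],[10,50,90,97]).round(4))
E
```

```text
time_s: 7.25
tcp_pos: [0.5702, -0.0393, 0.2054]
ee_rot: [-180.0, 0.1, 180.0]
wrist_force: [0.3, -0.1, -0.9]
finger_gap: 0.748
time_s: 8.05
tcp_pos: [0.6095, 0.202, 0.2023]
ee_rot: [-180.0, -0.1, 180.0]
wrist_force: [1.0, -0.2, 0.8]
finger_gap: 0.645
blue top 124 [ 0.5695 -0.0392  0.131 ] [570.1 -39.9] 25.8 [0.1274 0.1314 0.1338 0.1353]
rim top 260 [ 0.5713 -0.0403  0.115 ] [570.  -40.2] 35.4 [0.1117 0.1152 0.1179 0.1188]
floor top 225 [ 0.5694 -0.04    0.102 ] [569.3 -39.9] 19.9 [0.0999 0.1022 0.104  0.1048]
blue scene 168 [ 0.5655 -0.0392  0.129 ] [565.9 -38.1] 27.3 [0.1249 0.1292 0.1324 0.1329]
rim scene 257 [ 0.5582 -0.044   0.1151] [566.2 -38.2] 35.2 [0.1109 0.1153 0.119  0.1207]
```

View pics/s5.png

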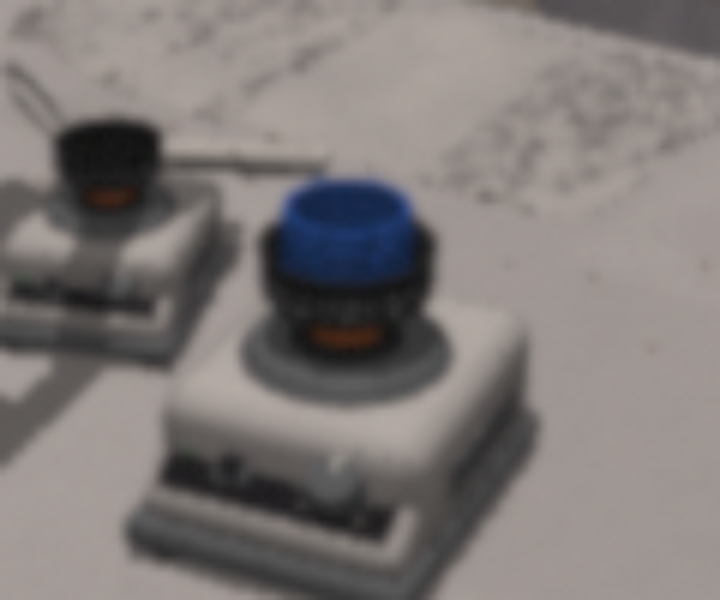

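View pics/t5.png

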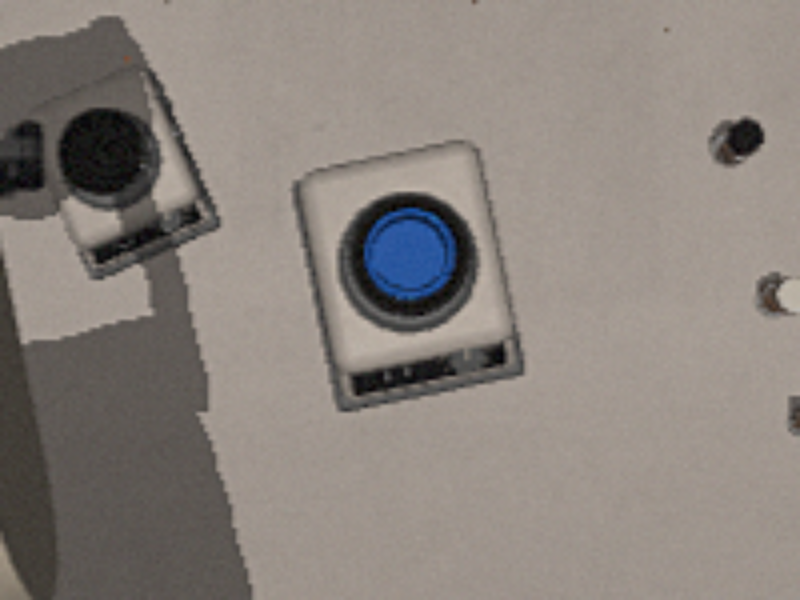

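Top view: the blue cup sits in the large head at (409,254). Its floor is at z = 0.102 and its rim at about 0.131, so it is home. Now the yellow sleeve.

```bash
python3 -m jog '[{"claw":0.3,"tx":-0.2,"ty":0.6,"tz":0.1,"turn":0},{"claw":0.3,"tx":-0.2,"ty":0.6,"tz":0.3,"turn":0},{"claw":0.3,"tx":-0.09,"ty":0.39,"tz":0.4,"turn":0},{"claw":0.3,"tx":0,"ty":0,"tz":0.4,"turn":0},{"claw":0.3,"tx":0,"ty":0,"tz":0.2,"turn":0},{"claw":0.3,"tx":0,"ty":0,"tz":0,"turn":0},{"claw":0.3,"tx":0,"ty":0,"tz":0,"turn":0}]' 40
python3 - <<'E'
from h import *
im,d=snap('scene','scene6'); cv2.imwrite('pics/s6.png',cv2.resize(im[110:230,150:310],(800,600)))
tips('scene6',.06)
E
```

```text
time_s: 8.85
tcp_pos: [0.6345, 0.2797, 0.1343]
ee_rot: [-180.0, 0.0, 179.9]
wrist_force: [-0.0, 0.5, 0.2]
finger_gap: 0.648
+y 25 zmin 0.1233 x 0.6212 0.6418 y 0.3075 0.3137
-y 24 zmin 0.1229 x 0.6171 0.6395 y 0.2408 0.2526
tcp [0.6347 0.2798 0.1349]
```

View pics/s6.png

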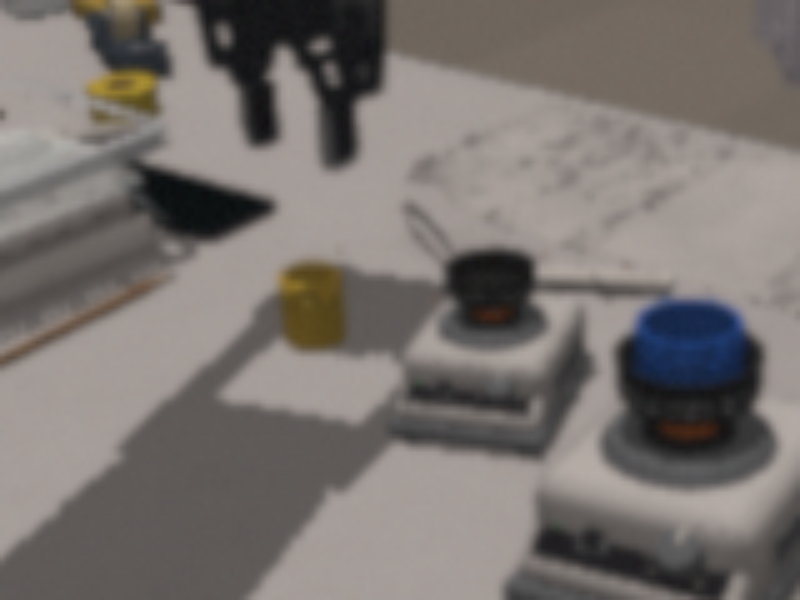

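```bash
python3 -m jog '[{"claw":0.3,"tx":0,"ty":0.03,"tz":0.4,"turn":0},{"claw":0.3,"tx":0,"ty":0,"tz":0.5,"turn":0},{"claw":0.3,"tx":0,"ty":0,"tz":0.4,"turn":0},{"claw":0.3,"tx":0,"ty":0,"tz":0.3,"turn":0},{"claw":0.3,"tx":0,"ty":0,"tz":0.13,"turn":0},{"claw":0.3,"tx":0,"ty":0,"tz":0,"turn":0}]' 40
python3 -m jog '[{"claw":-0.3,"tx":0,"ty":0,"tz":0,"turn":0},{"claw":-0.3,"tx":0,"ty":0,"tz":0,"turn":0},{"claw":-0.3,"tx":0,"ty":0,"tz":0,"turn":0},{"claw":-0.3,"tx":0,"ty":0,"tz":0,"turn":0},{"claw":-0.3,"tx":0,"ty":0,"tz":0,"turn":0},{"claw":-0.3,"tx":0,"ty":0,"tz":0,"turn":0}]' 40
```

```text
time_s: 9.5
tcp_pos: [0.6343, 0.2816, 0.0472]
ee_rot: [-180.0, -0.0, 180.0]
wrist_force: [-0.5, 0.4, 0.4]
finger_gap: 0.65
time_s: 10.1
tcp_pos: [0.6349, 0.2819, 0.0488]
ee_rot: [180.0, 0.1, 180.0]
wrist_force: [-0.3, -0.8, 6.7]
finger_gap: 0.443
```

```bash
python3 -m jog '[{"claw":-0.3,"tx":0,"ty":0,"tz":-0.2,"turn":0},{"claw":-0.3,"tx":0,"ty":0,"tz":-0.5,"turn":0},{"claw":-0.3,"tx":0,"ty":0,"tz":-0.5,"turn":0},{"claw":-0.3,"tx":0,"ty":0,"tz":-0.5,"turn":0},{"claw":-0.3,"tx":0,"ty":0,"tz":-0.5,"turn":0},{"claw":-0.3,"tx":0,"ty":0,"tz":-0.5,"turn":0},{"claw":-0.3,"tx":0,"ty":0,"tz":-0.4,"turn":0},{"claw":-0.3,"tx":0.1,"ty":-0.3,"tz":-0.1,"turn":0}]' 40
python3 -m jog '[{"claw":-0.3,"tx":0.13,"ty":-0.6,"tz":0,"turn":0},{"claw":-0.3,"tx":0.13,"ty":-0.6,"tz":0,"turn":0},{"claw":-0.3,"tx":0.13,"ty":-0.6,"tz":0,"turn":0},{"claw":-0.3,"tx":0.13,"ty":-0.6,"tz":0,"turn":0},{"claw":-0.3,"tx":0.13,"ty":-0.6,"tz":0,"turn":0},{"claw":-0.3,"tx":0.13,"ty":-0.6,"tz":0,"turn":0},{"claw":-0.3,"tx":0.13,"ty":-0.6,"tz":0,"turn":0},{"claw":-0.3,"tx":0.13,"ty":-0.6,"tz":0,"turn":0}]' 40
python3 -m jog '[{"claw":-0.3,"tx":0.1,"ty":-0.6,"tz":0,"turn":0},{"claw":-0.3,"tx":0.06,"ty":-0.5,"tz":0,"turn":0},{"claw":-0.3,"tx":0,"ty":-0.2,"tz":0,"turn":0},{"claw":-0.3,"tx":0,"ty":0,"tz":0,"turn":0},{"claw":-0.3,"tx":0,"ty":0,"tz":0,"turn":0}]' 40
```

```text
time_s: 10.9
tcp_pos: [0.6298, 0.2678, 0.2106]
ee_rot: [179.9, 0.2, -179.9]
wrist_force: [1.0, 0.0, -0.3]
finger_gap: 0.449
time_s: 11.7
tcp_pos: [0.5761, 0.0252, 0.2072]
ee_rot: [-180.0, -0.0, 180.0]
wrist_force: [0.7, -1.0, 0.2]
finger_gap: 0.445
time_s: 12.2
tcp_pos: [0.5691, -0.0377, 0.2073]
ee_rot: [180.0, -0.0, 180.0]
wrist_force: [-1.0, 1.2, -1.0]
finger_gap: 0.442
```

Check yellow against blue in both views.

```bash
cat >> h.py <<'E'
from scipy.optimize import least_squares
def col(im,lo,hi,s=110,v=40):
    h=cv2.cvtColor(im,cv2.COLOR_BGR2HSV); return (h[...,0]>=lo)&(h[...,0]<=hi)&(h[...,1]>s)&(h[...,2]>v)
def cyl(Q,r,p0):
    o=least_squares(lambda p:np.hypot(Q[:,0]-p[0],Q[:,1]-p[1])-r,p0,loss='soft_l1',f_scale=.001); return o.x
E
python3 - <<'E'
from h import *
im,d=snap('scene','scene7'); cv2.imwrite('pics/s7.png',cv2.resize(im[110:230,220:380],(800,600)))
snap('top','top7'); t=load('top7')[0]; cv2.imwrite('pics/t7.png',cv2.resize(t[110:260,160:360],(800,600)))
C=cloud('scene',d)
near=np.hypot(C[...,0]-.567,C[...,1]+.04)<.045
Y=C[col(im,18,35)&near&(C[...,2]>.15)]; B=C[col(im,100,130)&near&(C[...,2]>.117)]
# exclude interior: keep outward facing (toward camera)
print(len(Y),Y.min(0),Y.max(0)); print('yel',cyl(Y,.0195,[.567,-.04]))
cam=np.array(arm.camera_params('scene')['pose'])[:3,3]
k=((B[:,:2]-[.566,-.038])@(cam[:2]-[.566,-.038]))>0.006*np.linalg.norm(cam[:2]-[.566,-.038])
print(len(B),'blue outer',k.sum(),cyl(B[k],.0255,[.567,-.04]))
E
```

```text
299 [ 0.54442214 -0.05608894  0.16199477] [ 0.5817318  -0.01596211  0.21603557]
yel [ 0.56626981 -0.03627569]
240 blue outer 141 [ 0.56768231 -0.03719345]
```

View pics/s7.png

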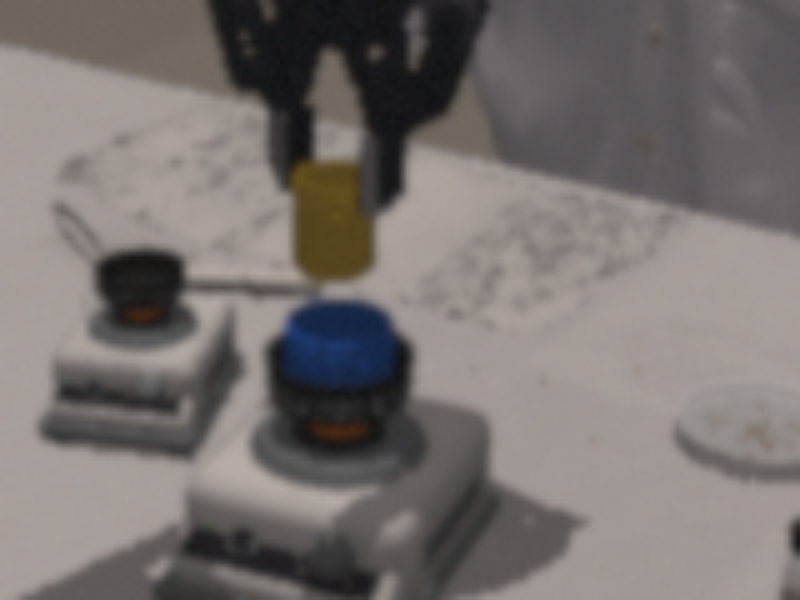

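View pics/t7.png

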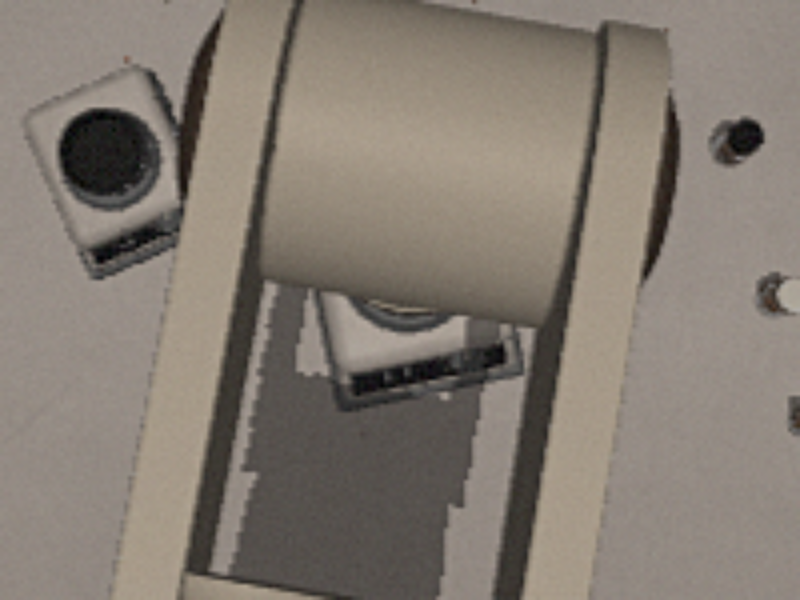

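Scene view: the yellow cup hangs upright over the blue one, about 1 mm off in x and y, and I'm correcting that. The arm hides the spot in the top view.

```bash
python3 -m jog '[{"claw":-0.3,"tx":-0.02,"ty":-0.025,"tz":0.2,"turn":0},{"claw":-0.3,"tx":0,"ty":0,"tz":0.2,"turn":0},{"claw":-0.3,"tx":0,"ty":0,"tz":0.1,"turn":0},{"claw":-0.3,"tx":0,"ty":0,"tz":0.1,"turn":0},{"claw":-0.3,"tx":0,"ty":0,"tz":0.05,"turn":0},{"claw":-0.3,"tx":0,"ty":0,"tz":0,"turn":0}]' 40
python3 -m jog '[{"claw":-0.3,"tx":0,"ty":0,"tz":0.1,"turn":0},{"claw":-0.3,"tx":0,"ty":0,"tz":0.1,"turn":0},{"claw":-0.3,"tx":0,"ty":0,"tz":0.1,"turn":0},{"claw":-0.3,"tx":0,"ty":0,"tz":0,"turn":0}]' 40
```

```text
time_s: 12.9
tcp_pos: [0.5701, -0.0394, 0.1745]
ee_rot: [180.0, -0.0, 180.0]
wrist_force: [0.7, 0.0, 0.0]
finger_gap: 0.442
time_s: 13.3
tcp_pos: [0.5698, -0.0394, 0.1589]
ee_rot: [180.0, -0.1, 180.0]
wrist_force: [-0.8, 0.5, 0.0]
finger_gap: 0.445
```

```bash
python3 -m jog '[{"claw":-0.3,"tx":0,"ty":0,"tz":0.07,"turn":0},{"claw":-0.3,"tx":0,"ty":0,"tz":0.06,"turn":0},{"claw":-0.3,"tx":0,"ty":0,"tz":0,"turn":0}]' 40
python3 -m jog '[{"claw":-0.3,"tx":0,"ty":0,"tz":0.03,"turn":0},{"claw":-0.3,"tx":0,"ty":0,"tz":0,"turn":0}]' 40
python3 - <<'E'
from h import *
im,d=snap('scene','scene8'); cv2.imwrite('pics/s8.png',cv2.resize(im[140:240,230:350],(720,600)))
E
```

```text
time_s: 13.6
tcp_pos: [0.57, -0.0394, 0.1529]
ee_rot: [-180.0, -0.0, 180.0]
wrist_force: [-0.3, 0.4, -0.2]
finger_gap: 0.445
time_s: 13.8
tcp_pos: [0.5702, -0.0394, 0.1517]
ee_rot: [-180.0, -0.0, 180.0]
wrist_force: [0.3, -0.0, -0.2]
finger_gap: 0.447
```

View pics/s8.png

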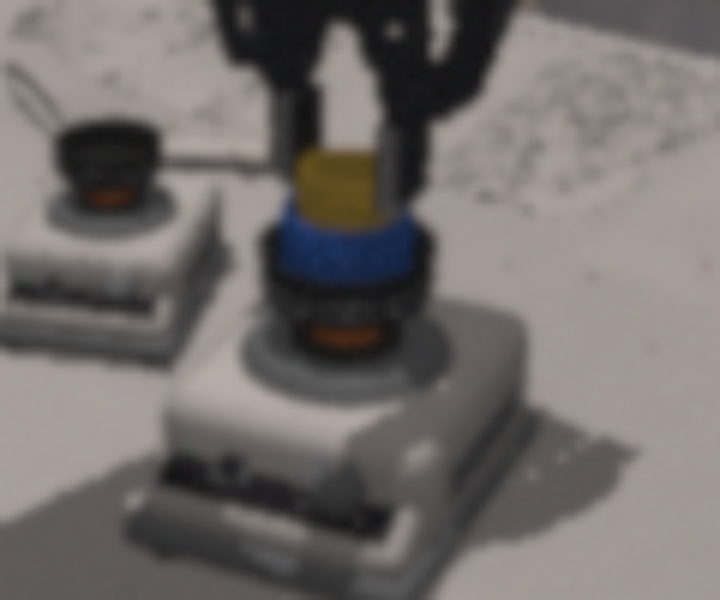

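Yellow is inside blue with no contact force. Release and lift.

```bash
python3 -m jog '[{"claw":0,"tx":0,"ty":0,"tz":0,"turn":0},{"claw":0.2,"tx":0,"ty":0,"tz":0,"turn":0},{"claw":0.2,"tx":0,"ty":0,"tz":0,"turn":0},{"claw":0.2,"tx":0,"ty":0,"tz":-0.2,"turn":0},{"claw":0.2,"tx":0,"ty":0,"tz":-0.5,"turn":0},{"claw":0.2,"tx":0,"ty":0,"tz":-0.5,"turn":0},{"claw":0.2,"tx":0,"ty":0,"tz":-0.2,"turn":0},{"claw":0.2,"tx":0,"ty":0,"tz":0,"turn":0}]' 40
python3 -m jog '[{"claw":0,"tx":0.25,"ty":-0.6,"tz":0,"turn":0},{"claw":0,"tx":0.25,"ty":-0.6,"tz":0,"turn":0},{"claw":0,"tx":0.25,"ty":-0.6,"tz":0,"turn":0},{"claw":0,"tx":0.25,"ty":-0.6,"tz":0,"turn":0},{"claw":0,"tx":0.25,"ty":-0.6,"tz":0,"turn":0},{"claw":0,"tx":0.25,"ty":-0.6,"tz":0,"turn":0},{"claw":0,"tx":0.25,"ty":-0.6,"tz":0,"turn":0},{"claw":0,"tx":0.25,"ty":-0.6,"tz":0,"turn":0}]' 40
python3 - <<'E'
from h import *
im,d=snap('scene','scene9'); cv2.imwrite('pics/s9.png',cv2.resize(im[140:240,230:350],(720,600)))
im2,d2=snap('top','top9'); cv2.imwrite('pics/t9.png',cv2.resize(im2[110:260,200:400],(800,600)))
for n,c in(('top',cloud('top',d2)),('scene',cloud('scene',d))):
    P=c.reshape(-1,3);
    for a,z0,z1,r in(('yel',.14,.16,.03),('blue',.124,.137,.035),('floor',.105,.128,.010)):
        m=(P[:,2]>z0)&(P[:,2]<z1)&(np.hypot(P[:,0]-.569,P[:,1]+.04)<r);Q=P[m]
        if len(Q)<3: continue
        cc,rr=cv2.minEnclosingCircle((Q[:,:2]*1000).astype(np.float32))
        print(a,n,len(Q),Q.mean(0).round(4),np.round(cc,1),round(rr,1),np.percentile(Q[:,2],[10,50,90,97]).round(4))
E
```

```text
time_s: 14.65
tcp_pos: [0.5707, -0.0395, 0.2234]
ee_rot: [-180.0, 0.1, 180.0]
wrist_force: [0.3, -0.2, -0.6]
finger_gap: 0.602
time_s: 15.45
tcp_pos: [0.4691, -0.2803, 0.2206]
ee_rot: [179.9, -0.1, 180.0]
wrist_force: [0.7, 0.5, 0.6]
finger_gap: 0.501
yel top 132 [ 0.5691 -0.0392  0.1471] [569.7 -39.5] 19.8 [0.1436 0.1473 0.1498 0.151 ]
blue top 133 [ 0.5708 -0.0394  0.1309] [570.1 -40. ] 25.8 [0.1273 0.1313 0.1338 0.1347]
floor top 58 [ 0.5688 -0.0398  0.1181] [568.7 -40.2] 9.8 [0.1158 0.1179 0.1207 0.1215]
yel scene 134 [ 0.5643 -0.0389  0.1452] [566.7 -37.8] 20.8 [0.1412 0.1455 0.1483 0.1487]
blue scene 155 [ 0.5559 -0.0459  0.1305] [565.2 -39.1] 25.9 [0.1259 0.1308 0.1349 0.1365]
```

View pics/s9.png

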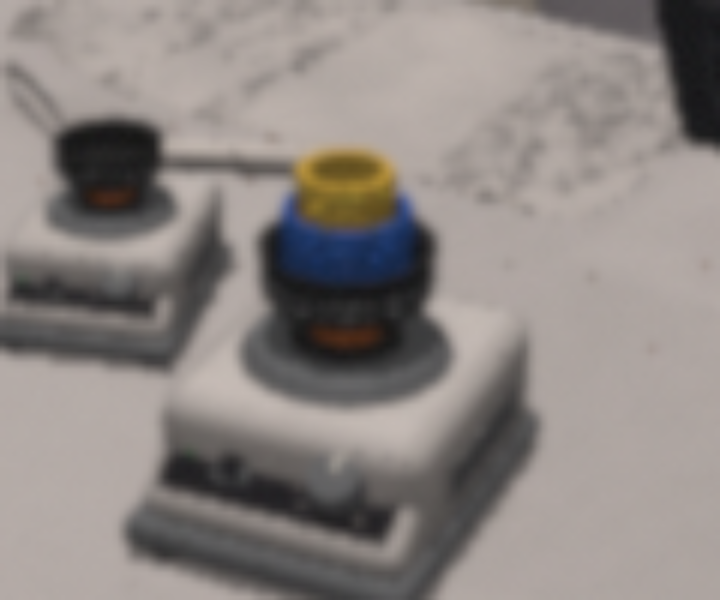

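View pics/t9.png

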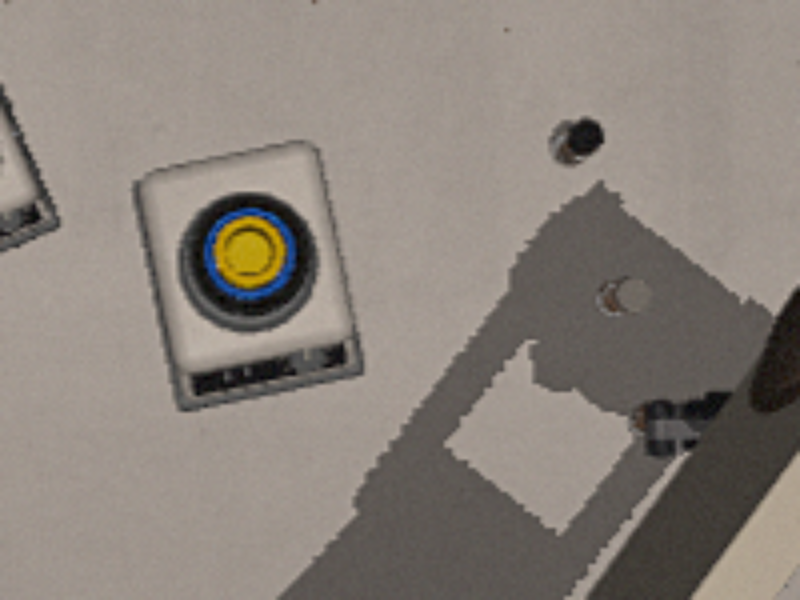

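Both views show three concentric rings. The yellow floor is at z = 0.118 and its rim at 0.147, so it is home. Now to the vial.

```bash
python3 -m jog '[{"claw":0,"tx":0.04,"ty":-0.22,"tz":0.3,"turn":0},{"claw":0,"tx":0,"ty":0,"tz":0.5,"turn":0},{"claw":0,"tx":0,"ty":0,"tz":0.5,"turn":0},{"claw":0,"tx":0,"ty":0,"tz":0.5,"turn":0},{"claw":0,"tx":0,"ty":0,"tz":0.4,"turn":0},{"claw":0,"tx":0,"ty":0,"tz":0,"turn":0},{"claw":0,"tx":0,"ty":0,"tz":0,"turn":0}]' 40
python3 - <<'E'
from h import *
im,d=snap('scene','scene10'); cv2.imwrite('pics/s10.png',cv2.resize(im[190:310,310:470],(800,600)))
tips('scene10',.07)
C=cloud('scene',d); m=col(im,95,130,80)&(np.hypot(C[...,0]-.467,C[...,1]+.292)<.03)&(C[...,2]<.07); Q=C[m]; print(len(Q),Q.min(0),Q.max(0)); 
if len(Q)>5: print(cyl(Q[Q[:,2]<.057],.0115,[.465,-.29]))
E
```

```text
time_s: 16.25
tcp_pos: [0.4681, -0.2899, 0.1114]
ee_rot: [180.0, -0.1, -180.0]
wrist_force: [0.5, 0.1, 0.3]
finger_gap: 0.5
+y 51 zmin 0.0991 x 0.4562 0.4791 y -0.2673 -0.2533
-y 45 zmin 0.0991 x 0.4563 0.4731 y -0.3242 -0.3101
tcp [ 0.4684 -0.2903  0.1122]
90 [ 0.45470878 -0.30077022  0.05066213] [ 0.47389824 -0.28238259  0.06272218]
[ 0.46709154 -0.29009039]
```

View pics/s10.png

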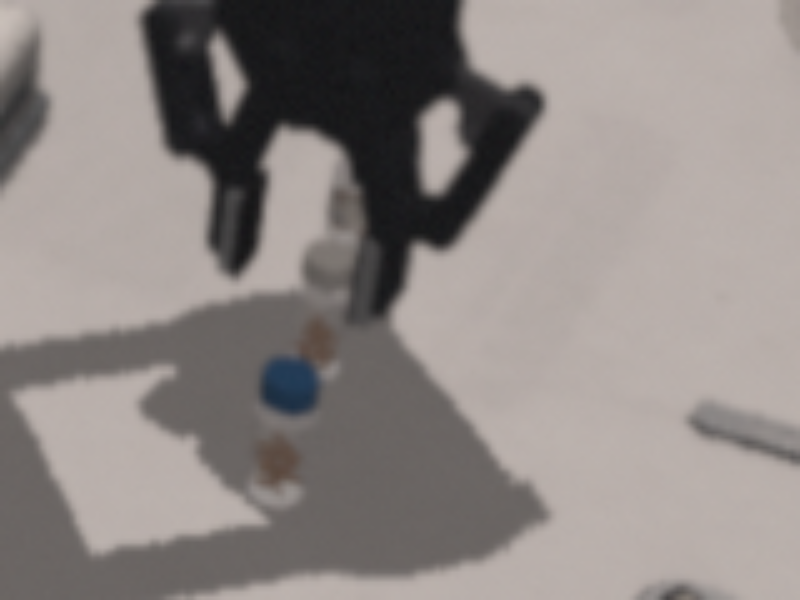

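```bash
python3 -m jog '[{"claw":0,"tx":0.02,"ty":-0.03,"tz":0.3,"turn":0},{"claw":0,"tx":0,"ty":0,"tz":0.3,"turn":0},{"claw":0,"tx":0,"ty":0,"tz":0.3,"turn":0},{"claw":0,"tx":0,"ty":0,"tz":0.19,"turn":0},{"claw":0,"tx":0,"ty":0,"tz":0.1,"turn":0},{"claw":0,"tx":0,"ty":0,"tz":0,"turn":0}]' 40
python3 -m jog '[{"claw":-0.3,"tx":0,"ty":0,"tz":0,"turn":0},{"claw":-0.4,"tx":0,"ty":0,"tz":0,"turn":0},{"claw":-0.7,"tx":0,"ty":0,"tz":0,"turn":0},{"claw":-0.7,"tx":0,"ty":0,"tz":0,"turn":0},{"claw":-0.7,"tx":0,"ty":0,"tz":0,"turn":0},{"claw":-0.7,"tx":0,"ty":0,"tz":0,"turn":0},{"claw":-0.7,"tx":0,"ty":0,"tz":0,"turn":0}]' 40
python3 - <<'E'
from h import *
im,d=snap('scene','scene11'); cv2.imwrite('pics/s11.png',cv2.resize(im[190:310,310:470],(800,600)))
E
```

```text
time_s: 16.9
tcp_pos: [0.4672, -0.2919, 0.0524]
ee_rot: [-180.0, -0.0, 180.0]
wrist_force: [0.7, -0.6, -0.2]
finger_gap: 0.502
time_s: 17.6
tcp_pos: [0.4674, -0.2922, 0.0532]
ee_rot: [-179.9, 0.1, 180.0]
wrist_force: [-1.5, 0.4, 6.4]
finger_gap: 0.261
```

View pics/s11.png

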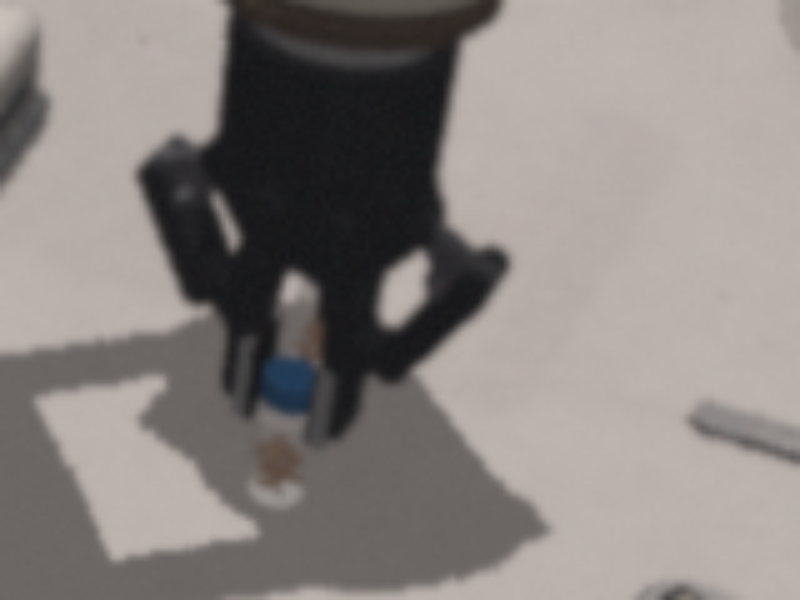

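The jaws hold the blue cap with the vial upright, foot at (275,490). Lift and carry it over.

```bash
python3 -m jog '[{"claw":-0.7,"tx":0,"ty":0,"tz":-0.2,"turn":0},{"claw":-0.7,"tx":0,"ty":0,"tz":-0.5,"turn":0},{"claw":-0.7,"tx":0,"ty":0,"tz":-0.5,"turn":0},{"claw":-0.7,"tx":0,"ty":0,"tz":-0.5,"turn":0},{"claw":-0.7,"tx":0,"ty":0,"tz":-0.5,"turn":0},{"claw":-0.7,"tx":0,"ty":0,"tz":-0.5,"turn":0},{"claw":-0.7,"tx":0,"ty":0,"tz":-0.4,"turn":0},{"claw":-0.7,"tx":0,"ty":0,"tz":-0.2,"turn":0}]' 40
python3 -m jog '[{"claw":-0.7,"tx":-0.2,"ty":0.5,"tz":0,"turn":0},{"claw":-0.7,"tx":-0.2,"ty":0.5,"tz":0,"turn":0},{"claw":-0.7,"tx":-0.2,"ty":0.5,"tz":0,"turn":0},{"claw":-0.7,"tx":-0.2,"ty":0.5,"tz":0,"turn":0},{"claw":-0.7,"tx":-0.2,"ty":0.5,"tz":0,"turn":0},{"claw":-0.7,"tx":-0.2,"ty":0.5,"tz":0,"turn":0},{"claw":-0.7,"tx":-0.2,"ty":0.5,"tz":0,"turn":0},{"claw":-0.7,"tx":-0.2,"ty":0.5,"tz":0,"turn":0}]' 40
python3 -m jog '[{"claw":-0.7,"tx":-0.2,"ty":0.5,"tz":0,"turn":0},{"claw":-0.7,"tx":-0.18,"ty":0.5,"tz":0,"turn":0},{"claw":-0.7,"tx":0,"ty":0,"tz":0,"turn":0},{"claw":-0.7,"tx":0,"ty":0,"tz":0,"turn":0}]' 40
python3 - <<'E'
from h import *
im,d=snap('scene','scene12'); cv2.imwrite('pics/s12.png',cv2.resize(im[110:230,220:380],(800,600)))
C=cloud('scene',d)
near=np.hypot(C[...,0]-.567,C[...,1]+.04)<.045
Y=C[col(im,18,35)&near&(C[...,2]>.128)&(C[...,2]<.155)]
cam=np.array(arm.camera_params('scene')['pose'])[:3,3][:2]
def outer(Q,c,t): 
    u=(cam-c)/np.linalg.norm(cam-c); return Q[((Q[:,:2]-c)@u)>t]
Yo=outer(Y,np.array([.5665,-.038]),.004); print('yel',len(Yo),cyl(Yo,.0195,[.567,-.04]))
V=C[near&(C[...,2]>.158)&(C[...,2]<.195)]; print(len(V),V.min(0),V.max(0),'vial',cyl(V,.01175,[.567,-.04]))
for z in(.16,.17,.18,.19,.2,.21):
    q=C[near&(abs(C[...,2]-z)<.005)]; 
    if len(q): print(z,len(q),q.mean(0),q.min(0)[:2],q.max(0)[:2])
print(arm.read_state()['tcp_pos'])
E
```

```text
time_s: 18.45
tcp_pos: [0.4674, -0.2921, 0.2199]
ee_rot: [-179.9, 0.1, 180.0]
wrist_force: [-0.8, 0.8, -0.9]
finger_gap: 0.258
time_s: 19.25
tcp_pos: [0.5473, -0.0908, 0.2172]
ee_rot: [180.0, -0.0, 180.0]
wrist_force: [0.6, -0.5, -1.2]
finger_gap: 0.264
time_s: 19.65
tcp_pos: [0.5661, -0.0415, 0.2171]
ee_rot: [-180.0, -0.0, -179.9]
wrist_force: [0.2, -0.2, -0.4]
finger_gap: 0.258
yel 99 [ 0.56752964 -0.03668041]
128 [ 0.54979025 -0.05273211  0.16371885] [ 0.56976387 -0.0325107   0.19460857] vial [ 0.56330153 -0.0391906 ]
0.16 3 [ 0.55953664 -0.0470011   0.16404009] [ 0.55502999 -0.04886275] [ 0.56601705 -0.04559306]
0.17 38 [ 0.55477552 -0.04387107  0.17029474] [ 0.55069474 -0.05273211] [ 0.5629564 -0.0325107]
0.18 43 [ 0.5555649  -0.04410898  0.18017014] [ 0.55002857 -0.05100217] [ 0.56822206 -0.0327035 ]
0.19 44 [ 0.55614949 -0.04494667  0.1899247 ] [ 0.54979025 -0.05155845] [ 0.56976387 -0.03284104]
0.2 51 [ 0.55532152 -0.04386967  0.20028413] [ 0.54967036 -0.05820295] [ 0.57260094 -0.02398964]
0.21 90 [ 0.55604793 -0.0440381   0.21013534] [ 0.5513232  -0.06620542] [ 0.56962547 -0.01646398]
[ 0.56596302 -0.04211106  0.21710893]
```

View pics/s12.png

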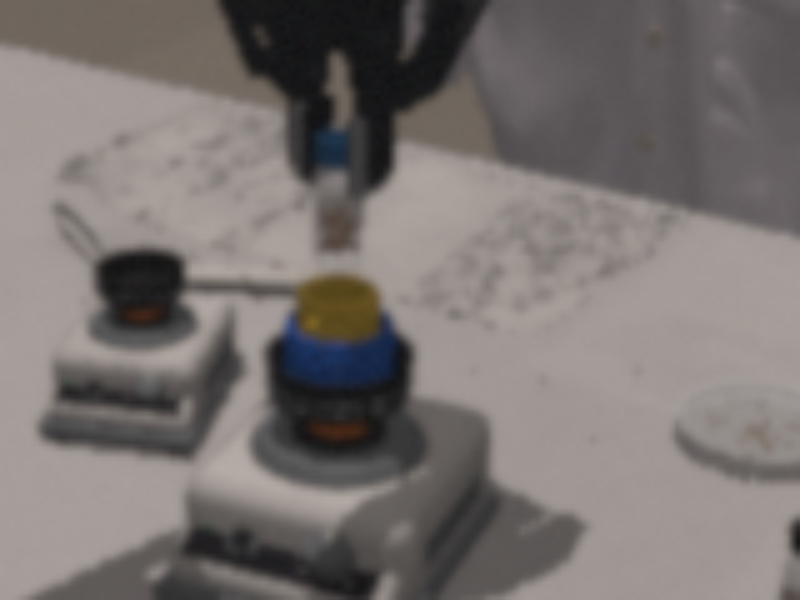

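Vision asks for +4.2 and +2.5 mm, and the TCP sums give +4.1 and +2.4, so they agree. Correct and go in.

```bash
python3 -m jog '[{"claw":-0.7,"tx":-0.08,"ty":0.05,"tz":0,"turn":0},{"claw":-0.7,"tx":0,"ty":0,"tz":0.2,"turn":0},{"claw":-0.7,"tx":0,"ty":0,"tz":0.1,"turn":0},{"claw":-0.7,"tx":0,"ty":0,"tz":0,"turn":0}]' 40
python3 -m jog '[{"claw":-0.7,"tx":0,"ty":0,"tz":0.1,"turn":0},{"claw":-0.7,"tx":0,"ty":0,"tz":0.1,"turn":0},{"claw":-0.7,"tx":0,"ty":0,"tz":0.1,"turn":0},{"claw":-0.7,"tx":0,"ty":0,"tz":0,"turn":0}]' 40
```

```text
time_s: 20.1
tcp_pos: [0.5696, -0.0396, 0.2009]
ee_rot: [180.0, -0.1, 180.0]
wrist_force: [0.2, 0.4, -0.0]
finger_gap: 0.262
time_s: 20.5
tcp_pos: [0.5699, -0.0394, 0.1865]
ee_rot: [180.0, -0.1, 180.0]
wrist_force: [0.1, -0.0, -0.4]
finger_gap: 0.258
```

```bash
python3 -m jog '[{"claw":-0.7,"tx":0,"ty":0,"tz":0.1,"turn":0},{"claw":-0.7,"tx":0,"ty":0,"tz":0.1,"turn":0},{"claw":-0.7,"tx":0,"ty":0,"tz":0.08,"turn":0},{"claw":-0.7,"tx":0,"ty":0,"tz":0,"turn":0},{"claw":-0.7,"tx":0,"ty":0,"tz":0,"turn":0}]' 40
python3 -m jog '[{"claw":-0.7,"tx":0,"ty":0,"tz":0.04,"turn":0},{"claw":-0.7,"tx":0,"ty":0,"tz":0,"turn":0},{"claw":-0.7,"tx":0,"ty":0,"tz":0,"turn":0}]' 40
```

```text
time_s: 21.0
tcp_pos: [0.5702, -0.0394, 0.1733]
ee_rot: [-180.0, -0.0, 180.0]
wrist_force: [0.0, -0.0, 0.2]
finger_gap: 0.259
time_s: 21.3
tcp_pos: [0.5702, -0.0394, 0.1714]
ee_rot: [-180.0, 0.0, 180.0]
wrist_force: [0.5, 0.1, 0.2]
finger_gap: 0.256
```

```bash
python3 -m jog '[{"claw":-0.7,"tx":0,"ty":0,"tz":0.03,"turn":0},{"claw":-0.7,"tx":0,"ty":0,"tz":0,"turn":0},{"claw":-0.7,"tx":0,"ty":0,"tz":0,"turn":0}]' 60
python3 -m jog '[{"claw":-0.7,"tx":0,"ty":0,"tz":0.03,"turn":0},{"claw":-0.7,"tx":0,"ty":0,"tz":0,"turn":0},{"claw":-0.7,"tx":0,"ty":0,"tz":0,"turn":0}]' 60
```

```text
time_s: 21.6
tcp_pos: [0.5703, -0.0394, 0.17]
ee_rot: [-180.0, 0.0, 180.0]
wrist_force: [0.4, 0.6, 2.6]
finger_gap: 0.252
time_s: 21.9
tcp_pos: [0.5702, -0.0394, 0.1684]
ee_rot: [-180.0, 0.0, 180.0]
wrist_force: [-0.5, -0.5, 4.3]
finger_gap: 0.25
```

```bash
python3 -m jog '[{"claw":-0.7,"tx":0,"ty":0,"tz":0.03,"turn":0},{"claw":-0.7,"tx":0,"ty":0,"tz":0.02,"turn":0},{"claw":-0.7,"tx":0,"ty":0,"tz":0,"turn":0},{"claw":-0.7,"tx":0,"ty":0,"tz":0,"turn":0}]' 60
python3 - <<'E'
from h import *
f=[];p=[]
for i in range(3):
    im,d=snap('scene',f'scene13_{i}'); s=arm.read_state(); f.append(s['wrist_force'][2]);p.append(s['tcp_pos'][2])
print(np.mean(f),np.mean(p))
cv2.imwrite('pics/s13.png',cv2.resize(im[140:240,230:350],(720,600)))
def q(d):
    C=cloud('scene',d); P=C.reshape(-1,3); return P
C0=cloud('scene',load('scene9')[1]); im0=load('scene9')[0]; C1=cloud('scene',d)
near=lambda C:np.hypot(C[...,0]-.567,C[...,1]+.04)<.045
for n,lo,hi,zl in(('yel',18,35,.10),('blue',100,125,.10),('orange',0,14,.06)):
    for I,C in((im0,C0),(im,C1)):
        m=col(I,lo,hi)&near(C)&(C[...,2]>zl)&(C[...,2]<.155); Q=C[m]; v=np.nonzero(m)[0]
        print(n,len(Q),(Q[:,2].mean(),np.percentile(Q[:,2],[2,98]),v.mean(),v.max()) if len(Q) else '')
E
```

```text
time_s: 22.3
tcp_pos: [0.5703, -0.0394, 0.1659]
ee_rot: [-180.0, 0.0, 180.0]
wrist_force: [-0.4, 0.2, 6.5]
finger_gap: 0.254
6.405666885282623 0.16593845454486136
yel 168 (np.float64(0.1432056038530157), array([0.13548459, 0.14859866]), np.float64(170.58928571428572), np.int64(176))
yel 115 (np.float64(0.13726270244196004), array([0.12846305, 0.14378814]), np.float64(174.58260869565217), np.int64(179))
blue 197 (np.float64(0.12235738554798203), array([0.10748534, 0.13252107]), np.float64(181.4720812182741), np.int64(186))
blue 188 (np.float64(0.1171187680039932), array([0.10534324, 0.126836  ]), np.float64(183.5744680851064), np.int64(188))
orange 37 (np.float64(0.08651960909408185), array([0.0783743 , 0.09822591]), np.float64(195.56756756756758), np.int64(197))
orange 0
```

View pics/s13.png

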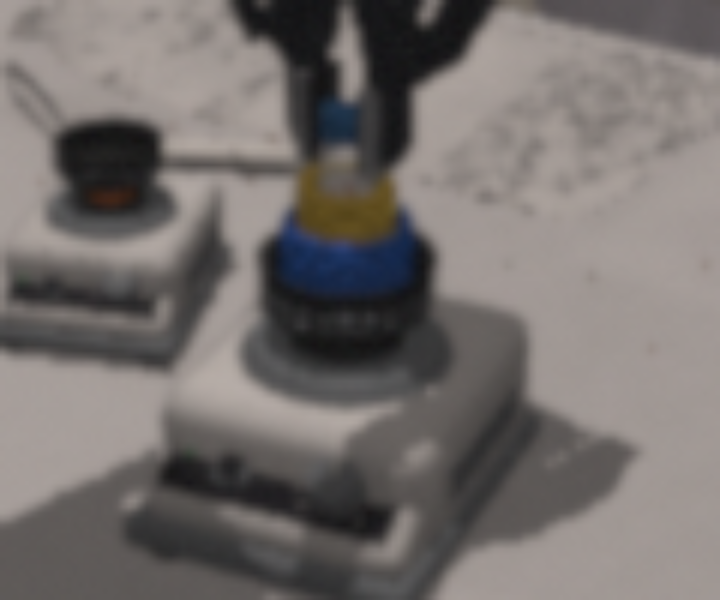

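The ring has sunk out of sight, the sleeves went down about 5.3 mm and the push is 6.4 N. The tips are about 7 mm above the yellow rim. Handing in.

```bash
python3 -c "
from h import *
print(arm.close_job()); s=arm.read_state(); print(s['time_s'],s['tcp_pos'],s['wrist_force'],s['finger_gap'])"
```

```text
the job is handed in; nothing more can be done
None
the job is handed in; nothing more can be done
```

I seated the blue sleeve in the large mixer's head, then the yellow sleeve inside it, and let go of each. I then stood the blue-capped vial on the yellow sleeve's floor and handed in at about 22.5 s, still gripping it with the head held down. The hand-in gives no verdict, and a state reading straight afterwards was refused.

**Last checks:**
- **Blue sleeve:** floor at z = 0.102, where a fully home sleeve should be.
- **Yellow sleeve:** floor at z = 0.118, also fully home, and concentric with the blue one in both views.
- **Head:** push about 6.4 N. Both sleeves sank 5–6 mm and the orange ring is just out of sight, so it is pressed about 5 mm.
- **Grip:** vial upright on a vertical tool. I worked out the fingertips to be about 7 mm above the yellow rim.
- **Other two vials:** not touched, but I took no final picture to measure their positions.

**Disagreements:** the scene camera read about 2 to 5 mm low in x compared with the top camera and the arm. I corrected for that by measuring one thing relative to another, and no check failed.

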